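# Put the steel bush away in the wide bench drawer

### The arm

A 7-joint arm with a two-finger parallel gripper is mounted at the origin on a cart in front of the work surface, level with it; the furniture and walls round the work are solid. World frame = base frame: x ahead of the robot, y to its left, z up, the work surface at z = 0. Lengths are in m, angles in rad, forces in N, time in s.
With the tool pointing down it reaches from about 0.4 to 0.85 m from the base axis. Payload 4.5 kg.
Tool frame: the origin (TCP) lies between the finger pads; the fingertips stand 11 mm ahead of it and the grasp point (between the pads) lies 8 mm behind it (r.nose_length is the distance from the TCP to the fingertips, in m); z points along the fingers, y is the line along which they close (so a half turn about z gives the same grasp; the last joint's range is limited). The gripper opens to 88 mm and grips with 3 to 60 N. Pads are 18 mm wide; open, the fingers measure 123 mm over their backs; the gripper's body (75 mm by 187 mm) begins 45 mm behind the grasp point.
Start: joints at [1.349, 0.689, -0.195, 1.565, 0.157, 0.902, -0.215], TCP at [0.158, -0.605, 0.25] pointing down, gripper open.
Joint ranges: [-3.01, 3.01], [-0.46, 2.08], [-1.47, 1.51], [0.13, 2.56], [-1, 4.14], [0.04, 2.09], [-2.66, 2.66]. Speed limits (rad/s): [2.57, 2.57, 3.14, 3.14, 3.14, 3.14, 3.14].

### API

Orientations are given as a unit quaternion [x, y, z, w].
In Python, from plant import get_state, snapshot, camera_model, r gives the robot as it stands.
- The arm moves only by the shell command python3 -m inch 'ROWS' [FORCE]. ROWS is text: rows parted by semicolons, each of 7 numbers parted by spaces: the opening, from -1 (shut) to 1 (fully open), then the shift along the tool's x, y, z in m, then the turn, a rotation vector about the tool's x, y, z in rad. A call has 1 to 20 rows; each row shifts and turns the commanded pose from where the row before left it, along the tool's axes as they then stand; what a row does not reach is not made up. A row lasts 1/12 s, in which the tool goes at most 41.7 mm and 7.16 degrees, less where a joint would pass 70% of its speed; a pose out of reach is approached as far as the arm can. A call is refused whole if a number of a shift passes 0.0417 or a number of a turn 0.125, either way. A call with a gripper value outside its range is refused whole. The fingers move at their own pace and stop on an object; FORCE is the grip in N (left out, the last holds). Time passes only in rows, so rows that do not move let the fingers close. It gives the time, the measured TCP pose, the force, the opening and the grip force at its end, in the units of the state.
- get_state(): the state, without advancing time (a new reading comes with each control period).
- snapshot(name): name is "scene" or "top" or "wrist"; returns (picture, depth): 420x560x3 uint8, red, green, blue; 420x560 float32, m along the optical axis (not along the pixel's ray), 0 where there is no reading.
- camera_model(name): a dict with "intrinsics" (3x3 intrinsics, pixels), "view" (4x4, takes a point from world to camera coordinates). Camera axes: x right, y down, z forward; pixel columns grow to the right and rows downward; lengths in m; the calibration is good to about 2 mm. The wrist camera is an equidistant fisheye: a pixel r from the principal point sees the ray r / f radians off the axis. A picture is of the moment at which its call begins: read the wrist's pose just before it. camera_model takes no time and is no camera call; for the wrist camera it gives the pose at the moment of the call.
- r.finish_job(): hands the job in; it is judged then, once.
The state is a dict: "clock": time; "q": joint angles; "qd": joint speeds; "joint_torque": joint torques, N m; "tool_pos": TCP position; "eef_rot": TCP orientation; "contact_force": force on the tool from outside, world axes, zero at the start; "moment": the same for the moment, N m; "opening": opening from 0.0 (shut) to 1.0 (fully open); "finger_force": force on a finger pad.
Only numpy, scipy, OpenCV 4.12 (cv2) and the standard library are available. Lean on these libraries where they do the work, as an engineer would, in place of code of your own. Each camera call takes 0.05 s, during which the arm holds its last target. There are 200 camera calls.

### The job

Put the plain steel bush away: pull the drawer of the wider of the two bench drawer units right out, then set the bush down inside that drawer without dropping it. Leave the drawer open, and leave the narrower unit's drawer as it is.

Things in the scene. Friction and masses are not known exactly. Their poses are not given: they have to be found in the camera images.
- wide_drawer (a joint): Opening of the wide unit's drawer, m: 0 shut, 0.08 at its stop; starts 0 to 0.012 open. Slides level along -x of wide_handle, needs 2 to 3 N, stays where left. The unit is a grey steel box fixed on the bench, 200 mm wide, 120 deep, 75 high, this one drawer in its front; the wider of two such units, which stand side by side in either order.
- wide_handle (a point): Middle of the wide drawer's handle, moving with it: a level round steel bar 11 mm thick, 100 mm long, 52 mm above the bench, 40 mm out from the drawer's front (34 mm clear behind the bar), on two stems 43 mm either side of the middle. Axes: x level into the unit, y along the bar, z up. The front's top edge is 20 mm, the unit's top 23 mm above the bar.
- wide_tray (a point): Point on the wide drawer's tray floor, moving with it: the middle of the part uncovered when fully out, 92 mm behind the handle bar and 36 mm below it. Axes as wide_handle. Tray inside: x -40 to +49 mm, y -88 to +88 mm, side walls 34 mm high, front 56 mm. Fully out, the unit's top covers what lies beyond about x = +41 mm.
- bush: Plain grey steel bush, a thick-walled tube standing on end: 42 mm outer diameter, 40 mm high, about 0.2 kg, loose at the left of the bench. Origin at the centre of its underside, z up. The blue vice, 160 mm high, stands 45 mm or more to its right: close the fingers along world x and pass over the vice. The flatter grey die ring behind it (80 mm across) is not wanted.
- narrow_handle (a point): Middle of the handle bar (60 mm long, otherwise as the wide drawer's, same axes) of the narrow unit's drawer. That unit is like the wide one but 120 mm wide, with a small blue tape spool on its top. Its drawer starts 0 to 8 mm open and is to be left as it is.
Mind the look-alikes: they are no part of the job. Of the things like the bush, leave any that is orange; of the rest the larger one is meant.

How it is judged:
By the outcome, as a careful person would: the job done as asked, in the order asked, and still so for the second after the job is handed in, with the robot touching nothing.
It also fails if it takes over 62 s, if anything falls off the work surface, if the arm or the gripper's body presses on something with over 40 N, if the wrist force passes 120 N, or if a joint passes its speed limit or range.

## Working session

There is one attempt and no reset: what is moved stays moved. The work goes in short steps, Python scripts to look and compute and a shell command to move; the robot and the scene stay as the last step left them, time stands still between calls to the robot, and variables do not carry over. Pictures are saved under pics/ and viewed, at most 10 in all, crops included, and the job is handed in when it is done.

```bash
ls; mkdir -p pics; python3 - <<'E'
from plant import *
import cv2,numpy as np
s=get_state();print(s['tool_pos'],s['eef_rot'],s['clock'],s['opening'])
for n in('scene','top'):
    p,d=snapshot(n);cv2.imwrite(f'pics/{n}0.png',p[:,:,::-1]);np.savez(f'pics/{n}0.npz',p=p,d=d)
    m=camera_model(n);print(n,np.round(m['intrinsics'],1).tolist(),np.round(m['view'],3).tolist())
E
```

```text
pics
[ 0.15791926 -0.60407445  0.2488954 ] [ 9.91828347e-01  1.27576062e-01 -1.84091073e-04 -9.19551303e-04] 0.0 0.9970286839842676
scene [[385.5, 0.0, 282.8], [0.0, 385.5, 215.2], [0.0, 0.0, 1.0]] [[-0.826, -0.563, -0.017, 0.443], [-0.388, 0.59, -0.708, 0.247], [0.409, -0.578, -0.706, 0.748], [0.0, 0.0, 0.0, 1.0]]
top [[399.1, 0.0, 276.4], [0.0, 399.1, 202.7], [0.0, 0.0, 1.0]] [[-0.013, -1.0, 0.008, 0.01], [-0.992, 0.012, -0.122, 0.533], [0.122, -0.009, -0.993, 0.996], [0.0, 0.0, 0.0, 1.0]]
```

View pics/scene0.png

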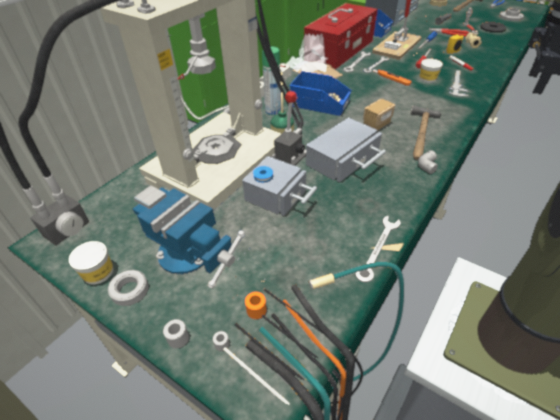

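View pics/top0.png

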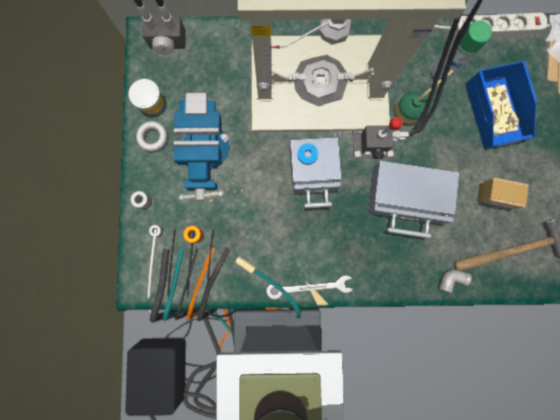

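The bush candidates in the top image are:
- a grey ring at (139,199)
- a small ring or spanner eye at (154,231)
- an orange ring at (192,234), excluded by colour
- a die ring at (151,136), excluded by description

The wide unit is at (415,198) with its handle near (409,230). The narrow unit, with the blue spool, is at (316,165). I'll check these in a crop and measure.

```bash
cat > h.py <<'E'
import numpy as np,cv2
from plant import *
def pts(n,d):
    m=camera_model(n);K=np.array(m['intrinsics']);V=np.linalg.inv(np.array(m['view']))
    v,u=np.mgrid[:d.shape[0],:d.shape[1]]
    c=np.stack([(u-K[0,2])/K[0,0]*d,(v-K[1,2])/K[1,1]*d,d],-1)
    P=c@V[:3,:3].T+V[:3,3];P[d==0]=np.nan;return P
E
python3 - <<'E'
from h import *
z=np.load('pics/top0.npz');p,d=z['p'],z['d'];P=pts('top',d)
def blob(name,box,lo,hi):
    u0,v0,u1,v1=box;Q=P[v0:v1,u0:u1];m=(Q[...,2]>lo)&(Q[...,2]<hi)
    n,l,st,_=cv2.connectedComponentsWithStats(m.astype(np.uint8));k=1+np.argmax(st[1:,4]);q=Q[l==k]
    r=cv2.minAreaRect((q[:,:2]*1000).astype(np.float32));print(name,len(q),np.round(q.mean(0),4),'med z',np.round(np.median(q[:,2]),4),r)
blob('bush',(125,185,153,213),.025,.06)
blob('orange',(180,222,206,246),.012,.06)
blob('eye',(146,223,163,239),.004,.06)
blob('die',(130,115,172,156),.01,.06)
blob('widetop',(360,150,470,225),.068,.085)
blob('widebar',(380,205,440,245),.045,.066)
blob('narrowtop',(285,130,345,200),.068,.082)
blob('narrowbar',(295,180,340,215),.045,.066)
blob('vice',(165,85,235,200),.02,.3)
c=cv2.resize(p[90:250,120:240],None,fx=4,fy=4,interpolation=2)[...,::-1];e=cv2.resize(p[140:245,360:470],None,fx=4,fy=4)[...,::-1]
o=np.zeros((600,800,3),np.uint8);o[:600,:400]=cv2.resize(c,(400,533))[:600] if 0 else cv2.copyMakeBorder(cv2.resize(c,(400,533)),0,67,0,0,0);o[:382,400:]=cv2.resize(e,(400,382));cv2.imwrite('pics/crop1.png',o)
E
```

```text
bush 185 [0.5459 0.3541 0.037 ] med z 0.0381 ((546.3318481445312, 354.8304443359375), (41.075130462646484, 40.78611373901367), 1.6190859079360962)
orange 193 [0.4557 0.2173 0.0352] med z 0.0378 ((455.0644226074219, 218.06265258789062), (40.24980545043945, 40.683563232421875), 0.12844909727573395)
eye 133 [0.4652 0.3159 0.0193] med z 0.023 ((465.1394348144531, 317.81341552734375), (28.961748123168945, 32.778770446777344), 37.133445739746094)
die 553 [0.7167 0.3316 0.0228] med z 0.0236 ((717.6196899414062, 332.9252014160156), (79.02566528320312, 78.88736724853516), 23.193937301635742)
widetop 3384 [ 0.5628 -0.347   0.0734] med z 0.0735 ((563.372314453125, -347.3922119140625), (200.830078125, 107.90774536132812), 80.52790832519531)
widebar 354 [ 0.466  -0.3295  0.0548] med z 0.0545 ((469.8870544433594, -327.69903564453125), (154.37074279785156, 46.470497131347656), 80.11500549316406)
narrowtop 1653 [ 0.633  -0.0997  0.0735] med z 0.0735 ((637.3214721679688, -95.95875549316406), (107.39344787597656, 120.08549499511719), 2.818898916244507)
narrowbar 264 [ 0.5414 -0.1002  0.055 ] med z 0.0547 ((542.849853515625, -101.2978286743164), (46.25774383544922, 112.42974090576172), 3.0570921897888184)
vice 4026 [0.664  0.1868 0.1295] med z 0.1442 ((658.4786987304688, 187.48532104492188), (118.9764633178711, 243.27755737304688), 88.60181427001953)
```

View pics/crop1.png

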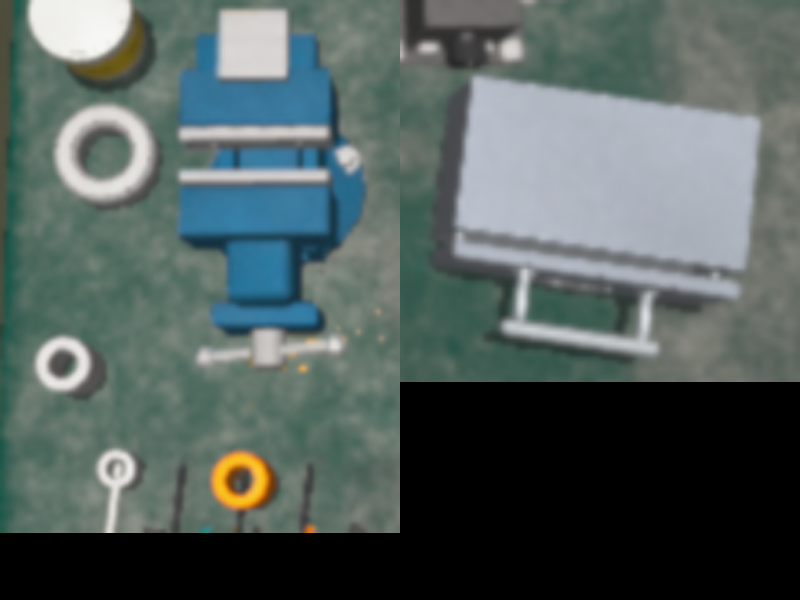

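The crop confirms the bush: a plain grey ring of about 41 mm, centred at (139,199) in the top image. The (154,231) ring is a smaller eye on a rod, and the orange and die rings are excluded. The wide unit's bar runs between its two stems. Next I'll fit the bar.

```bash
cat >> h.py <<'E'
from scipy.spatial.transform import Rotation as R
def go(target,psi=None):
    "residual turn (about tool z after tilt fix) and shift in tool axes after the turn; psi deg = heading of tool y"
    s=get_state();A=R.from_quat(s['eef_rot']);y=A.as_matrix()[:,1]
    if psi is not None:
        a=np.radians(psi);Y=np.array([np.cos(a),np.sin(a),0]);Z=np.array([0,0,-1.]);B=R.from_matrix(np.stack([np.cross(Y,Z),Y,Z],1))
    else: B=A
    print('t',round(s['clock'],2),'tcp',np.round(s['tool_pos'],4),'psi',round(np.degrees(np.arctan2(y[1],y[0])),2),'open',round(s['opening'],3),'F',np.round(s['contact_force'],1),'grip',np.round(s['finger_force'],1))
    print(' turn',np.round((A.inv()*B).as_rotvec(),4),'shift',np.round(B.inv().apply(np.array(target)-s['tool_pos']),4))
E
python3 - <<'E'
from h import *
z=np.load('pics/top0.npz');p,d=z['p'],z['d'];P=pts('top',d)
Q=P[150:250,355:475].reshape(-1,3)
for a in [80.3]:
    c=np.array([.5634,-.3474]);Y=np.array([np.cos(np.radians(a)),np.sin(np.radians(a))]);X=np.array([Y[1],-Y[0]])
    L=np.c_[(Q[:,:2]-c)@X,(Q[:,:2]-c)@Y,Q[:,2]]
    t=L[(L[:,2]>.068)&(L[:,2]<.085)];print('top x',np.percentile(t[:,0],[0,2,98,100]),'y',np.percentile(t[:,1],[1,99]))
    h,e=np.histogram(t[:,0],bins=np.arange(-.08,.08,.005));print(h.tolist())
    b=L[(L[:,2]>.045)&(L[:,2]<.066)&(L[:,0]<-.08)&(abs(L[:,1])<.08)]
    h,e=np.histogram(b[:,0],bins=np.arange(-.14,-.08,.004));print(e[0],h.tolist())
    x0=e[np.argmax(h)]+.002;k=b[abs(b[:,0]-x0)<.008];print(x0,np.polyfit(k[:,1],k[:,0],1),k[:,1].min(),k[:,1].max(),k[:,2].max())
    hc=c+X*np.median(k[:,0])+Y*(k[:,1].min()+k[:,1].max())/2;print('handle',hc)
go([*hc,.15],-9.7)
E
```

```text
top x [-0.07375331 -0.07105814  0.05086206  0.0716143 ] y [-0.09798192  0.09858346]
[0, 109, 160, 108, 0, 127, 162, 163, 155, 165, 156, 158, 157, 161, 159, 155, 153, 155, 162, 158, 154, 156, 155, 154, 161, 155, 103, 0, 0, 0, 1]
-0.14 [0, 0, 0, 0, 0, 50, 75, 58, 12, 13, 12, 10, 11, 7, 11]
-0.11399999999999999 [-0.00484346 -0.11345755] -0.05346432207349308 0.05370436123748672 0.06098810819192624
handle [ 0.45140527 -0.32813463]
t 0.1 tcp [ 0.158  -0.6041  0.249 ] psi -75.34 open 1.001 F [ 0.8 -0.1 -0.3] grip 0.0
 turn [-1.5000e-03 -8.0000e-04 -1.1456e+00] shift [0.3215 0.2427 0.099 ]
```

```bash
python3 -m inch '-0.32 0 0 0 0 0 -0.1146;-0.32 0 0 0 0 0 -0.1146;-0.32 0 0 0 0 0 -0.1146;-0.32 0 0 0 0 0 -0.1146;-0.32 0 0 0 0 0 -0.1146;-0.32 0 0 0 0 0 -0.1146;-0.32 0 0 0 0 0 -0.1146;-0.32 0 0 0 0 0 -0.1146;-0.32 0 0 0 0 0 -0.1146;-0.32 0 0 0 0 0 -0.1146' && python3 -m inch '-0.32 0.03 0.0226 0 0 0 0;-0.32 0.03 0.0226 0 0 0 0;-0.32 0.03 0.0226 0 0 0 0;-0.32 0.03 0.0226 0 0 0 0;-0.32 0.03 0.0226 0 0 0 0;-0.32 0.03 0.0226 0 0 0 0;-0.32 0.03 0.0226 0 0 0 0;-0.32 0.03 0.0226 0 0 0 0;-0.32 0.03 0.0226 0 0 0 0;-0.32 0.02 0.017 0 0 0 0;-0.32 0 0 0.03 0 0 0;-0.32 0 0 0.03 0 0 0;-0.32 0 0 0.02 0 0 0;-0.32 0 0 0 0 0 0;-0.32 0 0 0 0 0 0'
python3 - <<'E'
from h import *
go([.4514,-.3281,.10],-9.7)
E
```

```text
clock: 0.93
tool_pos: [0.1579, -0.6044, 0.2493]
eef_rot: [0.762, 0.647, 0.0, -0.0]
contact_force: [-0.1, 0.3, -1.5]
opening: 0.342
finger_force: 0.0
clock: 2.18
tool_pos: [0.4236, -0.3555, 0.169]
eef_rot: [0.764, 0.645, -0.0, -0.001]
contact_force: [-0.0, 0.1, -0.1]
opening: 0.338
finger_force: 0.0
t 2.18 tcp [ 0.4236 -0.3555  0.169 ] psi -9.67 open 0.338 F [-0.   0.1 -0.1] grip 0.0
 turn [-0.0023 -0.0011  0.0005] shift [0.0317 0.0228 0.069 ]
```

```bash
python3 -m inch '-0.32 0.016 0.0114 0 0 0 0;-0.32 0.016 0.0114 0 0 0 0;-0.32 0 0 0.035 0 0 0;-0.32 0 0 0.034 0 0 0;-0.32 0 0 0 0 0 0;-0.32 0 0 0 0 0 0'
python3 - <<'E'
from h import *
go([.4514,-.3281,.044],-9.7)
m=camera_model('wrist');K=np.array(m['intrinsics']);V=np.array(m['view']);print(np.round(K,1).tolist())
p,d=snapshot('wrist');im=p[:,:,::-1].copy()
Y=np.array([np.cos(np.radians(80.3)),np.sin(np.radians(80.3)),0]);X=np.array([Y[1],-Y[0],0]);c=np.array([.4514,-.3281,.052])
def pr(w):
    q=V[:3,:3]@w+V[:3,3];r=np.hypot(q[0],q[1]);t=np.arctan2(r,q[2]);return (K[0,0]*t*q[0]/r+K[0,2],K[1,1]*t*q[1]/r+K[1,2])
for s in(-.05,0,.05):
    u=pr(c+s*Y);print(np.round(u,1));cv2.circle(im,tuple(int(round(v)) for v in u),3,(0,0,255),-1)
cv2.imwrite('pics/w1.png',im)
E
```

```text
clock: 2.68
tool_pos: [0.4518, -0.3282, 0.1012]
eef_rot: [0.764, 0.645, -0.0, -0.0]
contact_force: [0.2, -0.2, 0.6]
opening: 0.341
finger_force: 0.0
t 2.68 tcp [ 0.4518 -0.3282  0.1012] psi -9.69 open 0.341 F [ 0.2 -0.2  0.6] grip 0.0
 turn [-0.0012 -0.0001  0.0001] shift [ 0.0001 -0.0004  0.0572]
[[325.2, 0.0, 279.0], [0.0, 325.2, 205.3], [0.0, 0.0, 1.0]]
[277.5 300.3]
[277.5 231. ]
[277.5 148.5]
```

View pics/w1.png

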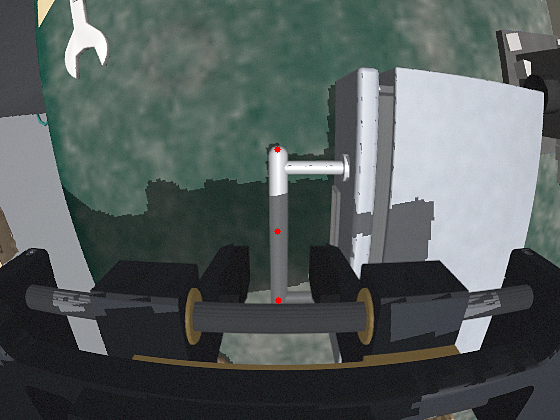

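The wrist view shows the bar running from (278,149) to (278,300), under the predicted dots and centred between the fingers. I'll descend and grip.

```bash
python3 -m inch '-0.32 0 0 0.02 0 0 0;-0.32 0 0 0.02 0 0 0;-0.32 0 0 0.017 0 0 0;-0.32 0 0 0 0 0 0;-1 0 0 0 0 0 0;-1 0 0 0 0 0 0;-1 0 0 0 0 0 0;-1 0 0 0 0 0 0;-1 0 0 0 0 0 0' 30
```

```text
clock: 3.48
tool_pos: [0.4525, -0.3289, 0.0454]
eef_rot: [0.764, 0.645, 0.0, 0.001]
contact_force: [-1.2, 0.7, 8.7]
opening: 0.104
finger_force: 29.4
```

```bash
python3 -m inch '-1 0 -0.004 0 0 0 0;-1 0 -0.008 0 0 0 0;-1 0 -0.01 0 0 0 0;-1 0 -0.01 0 0 0 0;-1 0 -0.01 0 0 0 0;-1 0 -0.01 0 0 0 0;-1 0 -0.008 0 0 0 0;-1 0 -0.004 0 0 0 0;-1 0 0 0 0 0 0;-1 0 0 0 0 0 0' &&  python3 -m inch '-1 0 -0.003 0 0 0 0;-1 0 -0.002 0 0 0 0;-1 0 0 0 0 0 0;-1 0 0 0 0 0 0'
```

```text
clock: 4.32
tool_pos: [0.3885, -0.3184, 0.0453]
eef_rot: [0.765, 0.645, -0.001, 0.001]
contact_force: [-1.3, -0.8, 13.5]
opening: 0.103
finger_force: 29.0
clock: 4.65
tool_pos: [0.3849, -0.3177, 0.0453]
eef_rot: [0.764, 0.645, 0.0, 0.002]
contact_force: [0.9, -1.3, 11.6]
opening: 0.109
finger_force: 29.1
```

```bash
python3 -m inch '-1 0 -0.003 0 0 0 0;-1 0 -0.002 0 0 0 0;-1 0 0 0 0 0 0;-1 0 0 0 0 0 0' && python3 -m inch '-1 0 -0.003 0 0 0 0;-1 0 -0.002 0 0 0 0;-1 0 0 0 0 0 0;-1 0 0 0 0 0 0'
```

```text
clock: 4.98
tool_pos: [0.38, -0.3169, 0.0453]
eef_rot: [0.764, 0.645, 0.0, 0.002]
contact_force: [0.6, -1.5, 11.6]
opening: 0.107
finger_force: 29.1
clock: 5.32
tool_pos: [0.379, -0.3167, 0.0454]
eef_rot: [0.764, 0.645, 0.003, 0.005]
contact_force: [5.9, -3.3, 7.1]
opening: 0.106
finger_force: 29.5
```

The drawer has reached its stop: the last step gained only 1 mm and the force rose. I'll release, lift and work out the bush approach.

```bash
python3 -m inch '-0.32 0 0.002 0 0 0 0;-0.32 0 0.001 0 0 0 0;-0.32 0 0 0 0 0 0;-0.32 0 0 0 0 0 0;-0.32 0 0 -0.02 0 0 0;-0.32 0 0 -0.04 0 0 0;-0.32 0 0 -0.04 0 0 0;-0.32 0 0 -0.04 0 0 0;0.8 0 0 -0.04 0 0 0;0.8 0 0 -0.04 0 0 0;0.8 0 0 0 0 0 -0.085;0.8 0 0 0 0 0 -0.085;0.8 0 0 0 0 0 0'
python3 - <<'E'
from h import *
go([.546,.3545,.27],0)
E
```

```text
clock: 6.4
tool_pos: [0.3762, -0.3154, 0.2639]
eef_rot: [0.706, 0.708, -0.0, -0.0]
contact_force: [-0.1, 0.2, -0.6]
opening: 0.7
finger_force: 0.0
t 6.4 tcp [ 0.3762 -0.3154  0.2639] psi 0.15 open 0.7 F [-0.1  0.2 -0.6] grip 0.0
 turn [-0.0007  0.0003  0.0026] shift [ 0.6699  0.1698 -0.0061]
```

```bash
python3 -m inch '0.8 0.037 0.0095 0 0 0 0;0.8 0.037 0.0095 0 0 0 0;0.8 0.037 0.0095 0 0 0 0;0.8 0.037 0.0095 0 0 0 0;0.8 0.037 0.0095 0 0 0 0;0.8 0.037 0.0095 0 0 0 0;0.8 0.037 0.0095 0 0 0 0;0.8 0.037 0.0095 0 0 0 0;0.8 0.037 0.0095 0 0 0 0;0.8 0.037 0.0095 0 0 0 0;0.8 0.037 0.0095 0 0 0 0;0.8 0.037 0.0095 0 0 0 0;0.8 0.037 0.0095 0 0 0 0;0.8 0.037 0.0095 0 0 0 0;0.8 0.037 0.0095 0 0 0 0;0.8 0.037 0.0095 0 0 0 0;0.8 0.037 0.0095 0 0 0 0;0.8 0.037 0.0095 0 0 0 0;0.8 0 0 0 0 0 0;0.8 0 0 0 0 0 0'
python3 - <<'E'
from h import *
p,d=snapshot('top');cv2.imwrite('pics/top1.png',p[:,:,::-1]);np.savez('pics/top1.npz',p=p,d=d)
go([.546,.3545,.12],0)
E
```

```text
clock: 8.07
tool_pos: [0.5458, 0.353, 0.262]
eef_rot: [0.706, 0.708, -0.001, -0.001]
contact_force: [0.3, -0.4, 0.1]
opening: 0.903
finger_force: 0.0
t 8.12 tcp [0.5465 0.3505 0.2621] psi 0.05 open 0.905 F [-0.5 -0.1 -0.2] grip 0.0
 turn [-0.0023  0.0025  0.0009] shift [ 0.004  -0.0005  0.1421]
```

View pics/top1.png

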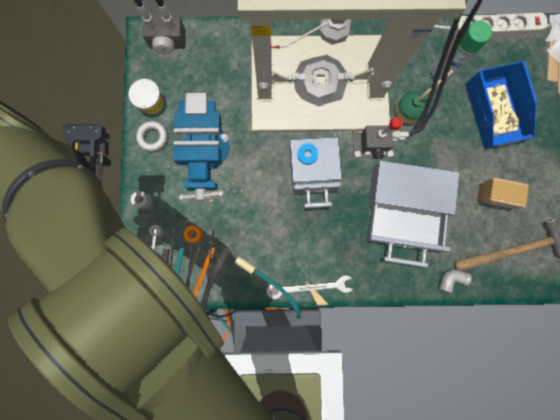

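The top view shows the wide drawer out with its white tray at (410,222). The narrow unit is unchanged and the bush is still at (139,199). I'll go down part way and check from the wrist.

```bash
python3 -m inch '0.8 0.004 0 0.02 0 0 0;0.8 0 0 0.035 0 0 0;0.8 0 0 0.035 0 0 0;0.8 0 0 0.035 0 0 0;0.8 0 0 0.017 0 0 0;0.8 0 0 0 0 0 0;0.8 0 0 0 0 0 0'
python3 - <<'E'
from h import *
go([.546,.3545,.018],0)
m=camera_model('wrist');K=np.array(m['intrinsics']);V=np.array(m['view'])
p,d=snapshot('wrist');im=p[:,:,::-1].copy()
def pr(w):
    q=V[:3,:3]@w+V[:3,3];r=np.hypot(q[0],q[1]);t=np.arctan2(r,q[2]);return (K[0,0]*t*q[0]/r+K[0,2],K[1,1]*t*q[1]/r+K[1,2])
for a in np.linspace(0,6.28,16):
    u=pr(np.array([.546+.021*np.cos(a),.3545+.021*np.sin(a),.04]));cv2.circle(im,tuple(int(round(v)) for v in u),2,(0,0,255),-1)
cv2.imwrite('pics/w2.png',im)
z=np.load('pics/top1.npz');P=pts('top',z['d']);Q=P[150:275,355:475].reshape(-1,3)
c=np.array([.5634,-.3474]);Y=np.array([.1685,.9857]);X=np.array([Y[1],-Y[0]])
L=np.c_[(Q[:,:2]-c)@X,(Q[:,:2]-c)@Y,Q[:,2]]
b=L[(abs(L[:,1])<.04)&(L[:,0]>-.22)&(L[:,0]<.06)]
for x in np.arange(-.21,-.03,.006):
    k=b[abs(b[:,0]-x)<.003];print(round(x,3),len(k),np.round(np.median(k[:,2]),4) if len(k) else '',end=' | ')
E
```

```text
clock: 8.7
tool_pos: [0.5473, 0.3524, 0.121]
eef_rot: [0.708, 0.707, -0.002, 0.0]
contact_force: [0.1, -0.1, 0.1]
opening: 0.9
finger_force: 0.0
t 8.7 tcp [0.5473 0.3524 0.121 ] psi -0.07 open 0.9 F [ 0.1 -0.1  0.1] grip 0.0
 turn [-0.0017  0.0028 -0.0013] shift [ 0.0021 -0.0013  0.103 ]
-0.21 72 0.0001 | -0.204 72 -0.0001 | -0.198 71 0.0001 | -0.192 88 0.004 | -0.186 77 0.0556 | -0.18 53 0.0492 | -0.174 66 0.0001 | -0.168 63 0.0003 | -0.162 61 0.0006 | -0.156 64 -0.0003 | -0.15 83 0.0019 | -0.144 112 0.0711 | -0.138 76 0.0718 | -0.132 20 0.0152 | -0.126 70 0.0145 | -0.12 71 0.0142 | -0.114 74 0.0149 | -0.108 71 0.0144 | -0.102 70 0.0142 | -0.096 70 0.0144 | -0.09 70 0.0143 | -0.084 68 0.0143 | -0.078 70 0.0144 | -0.072 68 0.0145 | -0.066 69 0.014 | -0.06 69 0.0145 | -0.054 102 0.0159 | -0.048 156 0.0452 | -0.042 77 0.0736 | -0.036 73 0.0737 |
```

View pics/w2.png

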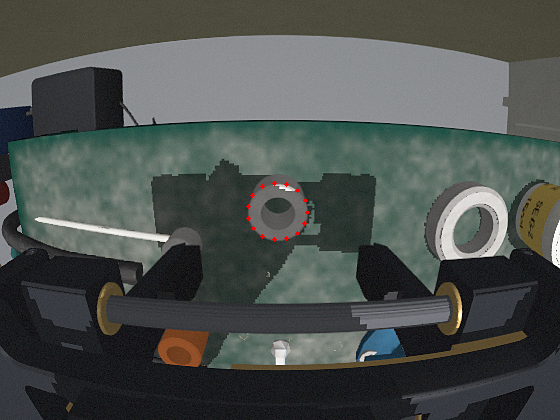

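The projected rim matches the bush at (277,212), between the fingers. I'll descend and grip.

```bash
python3 -m inch '0.8 0.002 -0.0013 0.03 0 0 0;0.8 0 0 0.03 0 0 0;0.8 0 0 0.025 0 0 0;0.8 0 0 0.018 0 0 0;0.8 0 0 0 0 0 0;-1 0 0 0 0 0 0;-1 0 0 0 0 0 0;-1 0 0 0 0 0 0;-1 0 0 0 0 0 0;-1 0 0 0 0 0 0;-1 0 0 0 0 0 0;-1 0 0 0 0 0 0' 25
```

```text
clock: 9.75
tool_pos: [0.5465, 0.357, 0.0195]
eef_rot: [0.707, 0.707, 0.0, 0.0]
contact_force: [-0.6, -0.8, 5.6]
opening: 0.458
finger_force: 24.9
```

```bash
python3 -m inch '-1 0 0 -0.01 0 0 0;-1 0 0 -0.03 0 0 0;-1 0 0 -0.04 0 0 0;-1 0 0 -0.04 0 0 0;-1 0 0 -0.04 0 0 0;-1 0 0 -0.04 0 0 0;-1 0 0 -0.04 0 0 0;-1 0 0 -0.02 0 0 0;-1 0 0 0 0 0 0' 35
python3 - <<'E'
from h import *
go([.4703,-.3315,.27],0)
E
```

```text
clock: 10.5
tool_pos: [0.5478, 0.3589, 0.2849]
eef_rot: [0.707, 0.707, 0.005, 0.0]
contact_force: [-0.5, 0.1, -1.2]
opening: 0.46
finger_force: 35.0
t 10.5 tcp [0.5478 0.3589 0.2849] psi 0.04 open 0.46 F [-0.5  0.1 -1.2] grip 35.0
 turn [ 0.0079 -0.0068  0.0007] shift [-0.6904 -0.0775  0.0149]
```

```bash
python3 -m inch '-1 -0.02 -0.002 0 0 0 0;-1 -0.035 -0.004 0 0 0 0;-1 -0.036 -0.004 0 0 0 0;-1 -0.036 -0.004 0 0 0 0;-1 -0.036 -0.004 0 0 0 0;-1 -0.036 -0.004 0 0 0 0;-1 -0.036 -0.004 0 0 0 0;-1 -0.036 -0.004 0 0 0 0;-1 -0.036 -0.004 0 0 0 0;-1 -0.036 -0.004 0 0 0 0;-1 -0.036 -0.004 0 0 0 0;-1 -0.036 -0.004 0 0 0 0;-1 -0.036 -0.004 0 0 0 0;-1 -0.036 -0.004 0 0 0 0;-1 -0.036 -0.004 0 0 0 0;-1 -0.036 -0.004 0 0 0 0;-1 -0.036 -0.004 0 0 0 0;-1 -0.036 -0.004 0 0 0 0;-1 -0.036 -0.004 0 0 0 0;-1 -0.02 -0.004 0 0 0 0' && python3 -m inch '-1 0 0 0 0 0 0.06;-1 0 0 0 0 0 0.12;-1 0 0 0 0 0 0.12;-1 0 0 0 0 0 0.12;-1 0 0 0 0 0 0.12;-1 0 0 0 0 0 0.12;-1 0 0 0 0 0 0.12;-1 0 0 0 0 0 0.12;-1 0 0 0 0 0 0.12;-1 0 0 0 0 0 0.12;-1 0 0 0 0 0 0.12;-1 0 0 0 0 0 0.12;-1 0 0 0 0 0 0.12;-1 0 0 0 0 0 0.12;-1 0 0 0 0 0 0.12;-1 0 0 0 0 0 0;-1 0 0 0 0 0 0'
python3 - <<'E'
from h import *
go([.4703,-.3315,.14],-99.7)
E
```

```text
clock: 12.17
tool_pos: [0.4661, -0.3352, 0.2767]
eef_rot: [0.709, 0.706, -0.002, -0.001]
contact_force: [-0.9, -0.5, -2.5]
opening: 0.455
finger_force: 35.0
clock: 13.58
tool_pos: [0.468, -0.3297, 0.2775]
eef_rot: [0.997, -0.082, -0.001, -0.0]
contact_force: [-0.3, -0.1, -2.5]
opening: 0.454
finger_force: 35.0
t 13.58 tcp [ 0.468  -0.3297  0.2775] psi -99.44 open 0.454 F [-0.3 -0.1 -2.5] grip 35.0
 turn [-0.0006  0.0028  0.0046] shift [0.0026 0.0014 0.1375]
```

```bash
python3 -m inch '-1 0.0045 0.0014 0.02 0 0 0;-1 0 0 0.04 0 0 0;-1 0 0 0.04 0 0 0;-1 0 0 0.03 0 0 0;-1 0 0 0.03 0 0 0;-1 0 0 0.02 0 0 0;-1 0 0 0.015 0 0 0;-1 0 0 0.01 0 0 0;-1 0 0 0.01 0 0 0;-1 0 0 0.01 0 0 0;-1 0 0 0 0 0 0;-1 0 0 0 0 0 0'
python3 - <<'E'
from h import *
go([.4723,-.3315,.0345],-99.7)
E
```

```text
clock: 14.58
tool_pos: [0.4731, -0.3324, 0.0537]
eef_rot: [0.996, -0.084, -0.0, -0.0]
contact_force: [-0.3, -0.2, -2.9]
opening: 0.458
finger_force: 35.0
t 14.58 tcp [ 0.4731 -0.3324  0.0537] psi -99.61 open 0.458 F [-0.3 -0.2 -2.9] grip 35.0
 turn [-0.0001  0.0001  0.0016] shift [-0.0009 -0.0008  0.0192]
```

```bash
python3 -m inch '-1 0 0 0.005 0 0 0;-1 0 0 0.005 0 0 0;-1 0 0 0.004 0 0 0;-1 0 0 0.003 0 0 0;-1 0 0 0 0 0 0;-1 0 0 0 0 0 0' && python3 -m inch '-1 0 0 0.001 0 0 0;-1 0 0 0.001 0 0 0;-1 0 0 0 0 0 0;-1 0 0 0 0 0 0'
```

```text
clock: 15.08
tool_pos: [0.473, -0.3324, 0.0366]
eef_rot: [0.996, -0.084, -0.0, -0.0]
contact_force: [0.8, -0.3, -1.7]
opening: 0.461
finger_force: 35.0
clock: 15.42
tool_pos: [0.4733, -0.3326, 0.0354]
eef_rot: [0.996, -0.084, 0.0, 0.0]
contact_force: [-1.1, 0.7, 6.1]
opening: 0.455
finger_force: 34.9
```

Contact with the tray floor: the vertical force went from -2 N to +6 N. I'll release gently and lift away.

```bash
python3 -m inch '0 0 0 0 0 0 0;0.1 0 0 0 0 0 0;0.3 0 0 0 0 0 0;0.35 0 0 0 0 0 0;0.35 0 0 0 0 0 0;0.35 0 0 0 0 0 0;0.35 0 0 -0.01 0 0 0;0.35 0 0 -0.02 0 0 0;0.35 0 0 -0.03 0 0 0;0.35 0 0 -0.04 0 0 0;0.35 0 0 -0.04 0 0 0;0.35 0 0 -0.04 0 0 0;0.35 0 0 -0.03 0 0 0;0.35 0 0 0 0 0 0;0.35 0 0 0 0 0 0' && python3 -m inch '0.35 0 -0.04 0 0 0 0;0.35 0 -0.04 0 0 0 0;0.35 0 -0.04 0 0 0 0;0.35 0 -0.04 0 0 0 0;0.35 0 -0.04 0 0 0 0;0.35 0 -0.03 0 0 0 0;0.35 0 0 0 0 0 0;0.35 0 0 0 0 0 0'
python3 - <<'E'
from h import *
p,d=snapshot('scene');cv2.imwrite('pics/s2.png',cv2.resize(p[80:260,200:420],None,fx=3,fy=3)[:,:,::-1])
E
```

```text
clock: 16.67
tool_pos: [0.4738, -0.333, 0.2473]
eef_rot: [0.996, -0.084, 0.002, 0.001]
contact_force: [-0.3, 0.2, 0.6]
opening: 0.676
finger_force: 0.0
clock: 17.33
tool_pos: [0.5109, -0.1033, 0.2436]
eef_rot: [0.997, -0.082, -0.001, -0.0]
contact_force: [0.5, -0.9, -1.1]
opening: 0.676
finger_force: 0.0
```

View pics/s2.png

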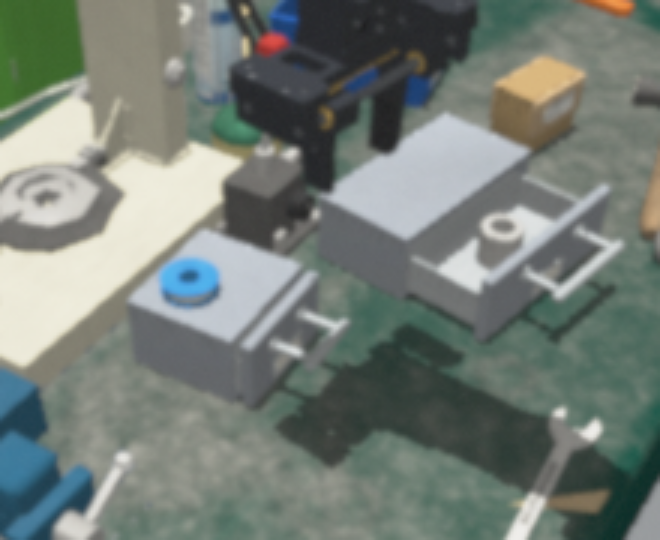

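The crop shows the bush upright in the open wide drawer at (500,240). The narrow unit and spool are undisturbed. One quick check that the opening hasn't changed, then I'll hand in.

```bash
python3 - <<'E'
from h import *
X=np.array([.9857,-.1685]);Y=np.array([.1685,.9857]);c=np.array([.5634,-.3474])
p,d=snapshot('scene')
for n,d in(('scene',d),('top1',np.load('pics/top1.npz')['d'])):
    Q=pts(n[:5] if n=='scene' else 'top',d).reshape(-1,3);L=np.c_[(Q[:,:2]-c)@X,(Q[:,:2]-c)@Y,Q[:,2]]
    b=L[(abs(L[:,1])<.04)&(L[:,0]>-.21)&(L[:,0]<-.165)&(L[:,2]>.045)&(L[:,2]<.065)];print(n,len(b),np.median(b[:,0]))
E
```

```text
scene 87 -0.18888843316472748
top1 148 -0.1863027110042448
```

```bash
python3 -c "
from plant import r
print(r.finish_job())"
```

```text
the job is handed in; nothing more can be done
None
```

I pulled the wide unit's drawer out to its stop and set the plain steel bush down upright inside it. The drawer is still open, the narrow unit's drawer was left alone, and the job was handed in at about 17 s of the 62 s allowed.

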